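Press two glued plates onto a sloping display panel with a sprung gauge

ROBOT

A 6-joint arm with a two-finger parallel gripper is mounted at the origin on the work surface. World frame = base frame: x ahead of the robot, y to its left, z up, the work surface at z = 0. Lengths are in mm, angles in rad, forces in N, time in s.
With the tool pointing down it reaches from about 300 to 875 mm from the base axis. Payload 6.4 kg.
Tool frame: the origin (TCP) lies between the finger pads; the fingertips stand bot.tcp_to_tips ahead of it and the grasp point (between the pads) lies 3 mm ahead of it (bot.tcp_to_tips is the distance from the TCP to the fingertips, in mm); z points along the fingers, y is the line along which they close (so a half turn about z gives the same grasp; the last joint's range is limited). The gripper opens to 88 mm and grips with 3 to 60 N. Pads are 18 mm wide; open, the fingers measure 123 mm over their backs; the gripper's body (75 mm by 187 mm) begins 45 mm behind the grasp point.
Start: joints at [1.058, 0.181, 1.607, -0, 1.354, -0.206], TCP at [173.644, 548.169, 260.714] pointing down, gripper open.
Joint ranges: [-2.99, 2.99], [-0.89, 2.07], [0.3, 2.58], [-1.14, 4.28], [0, 2.63], [-3.12, 3.12]. Speed limits (rad/s): [2.57, 2.57, 3.01, 3.14, 3.14, 3.14].

INTERFACE

Orientations are given as a unit quaternion [w, x, y, z].
In Python, from cell import bot gives the robot as it stands.
- The arm moves only by the tool apply_moves, never from a script. Its arguments are lists of equal length, an entry for each row: "xyz": the shift along the tool's x, y, z as a fraction of full scale, a list of three; "dr": the turn, a rotation vector about the tool's x, y, z as a fraction of full scale, a list of three. In form: {"xyz": [[dx, dy, dz], ...], "dr": [[wx, wy, wz], ...]}. A call has 1 to 12 rows; each row is the pose to reach, as a shift and turn from the pose commanded when the call began, along the tool's axes at that moment; what a row does not reach only later rows make up. Full scale, the value 1, is 250 mm for a shift and 30 degrees for a turn. A row lasts 1/10 s, in which the tool goes at most 50 mm and 8.59 degrees, less where a joint would pass 70% of its speed; a pose out of reach is approached as far as the arm can. A call with a number of a shift or a turn outside -1 to 1 is refused whole. A call with a gripper value outside its range is refused whole. "grip" is the opening, from -1 (shut) to 1 (fully open), set as the call begins (left out, the last holds). The fingers move at their own pace and stop on an object; "force" is the grip in N (left out, the last holds). Time passes only in rows, so rows that repeat a pose let the fingers close. It gives the time, the measured TCP pose, the force, the opening and the grip force at its end, in the units of the state.
- bot.state(): the state, without advancing time (a new reading comes with each control period).
- bot.grab_frame(name): name is "scene" or "top" or "wrist"; returns a dict with "image" (384x512x3 uint8, blue, green, red), "z_map" (384x512 float32, mm along the optical axis (not along the pixel's ray), 0 where there is no reading), "fov_y" (degrees; the focal length in pixels is half the picture's height over the tangent of half this angle, whatever the lens; pixels are square), "cx", "cy" (the principal point, pixels), "rvec" (rotation vector, rad) and "tvec" (3), from world to camera coordinates, as OpenCV has them. Camera axes: x right, y down, z forward; pixel columns grow to the right and rows downward; lengths in mm; the calibration is good to about 2 mm. A picture is of the moment at which its call begins.
- bot.finish_job(): hands the job in; it is judged then, once.
Trained networks look in the newest picture that a camera, given by its name, has taken for a name from the list of things; names that differ only in an ending like _2 or _b are one class to them, and where a whole thing is asked for, a point or a joint stands for the part that bears it (a point fixed in the world has none). Each returns a list of dicts, best first, with "score" (0 to 1); they miss things now and then, are a little off and sometimes report something else, mostly with a low value. They report only what shows in the picture. A call takes as long as a camera call.
- bot.masks_of(camera, thing): "region" (384x512 bool, what is visible of it) and "centre" ([column, row] in pixels, amid what is visible of it).
- bot.spot_point(camera, thing): "centre" ([column, row] in pixels: a listed point, or the origin of a listed thing).
The state is a dict: "clock": time; "qpos": joint angles; "joint_vel": joint speeds; "joint_torque": joint torques, N m; "tcp_pos": TCP position; "tcp_rot": TCP orientation; "contact_force": force on the tool from outside, world axes, zero at the start; "torque": the same for the moment, N m; "grip_width": opening from 0.0 (shut) to 1.0 (fully open); "finger_force": force on a finger pad.
Only numpy, scipy, OpenCV 4.12 (cv2) and the standard library are available. Lean on these libraries where they do the work, as an engineer would, in place of code of your own. Each camera call takes 0.05 s, during which the arm holds its last target. There are 200 camera calls.

TASK

The square and the round steel plate have just been glued to the sloping display panel: take the sprung gauge out of its stand and press its foot on the middle of the square plate for a good second, then on the middle of the round plate, and finish there, still holding the gauge pressed on the round plate. Each time hold the gauge square to the sloping face and push gently, its plunger about half way in (7 of 14 mm), never to its stop. Leave the other things on the counter where they are.

Things in the scene. Friction and masses are not known exactly. Their poses are not given: they have to be found in the camera images.
- gauge: sprung hand gauge, loose, about 0.17 kg: square aluminium barrel 26 x 26 mm, 100 mm long (6 mm black button on top), below it a plunger 40 mm long (rod 10 mm, black rubber foot 14 mm across). Origin: centre of the barrel's lower end; z along the barrel to its top, x and y square to its flats. Starts upright in the stand, barrel's lower end on the stand's top, plunger hanging free in the hole
- gauge_foot (a point): centre of the face of the gauge's rubber foot, 40 mm below the barrel's lower end when the plunger is out; moves with the plunger
- plunger (a joint): how far the gauge's plunger is pushed into the barrel (m): 0 fully out, 0.014 at its stop. Spring: 1.6 N to start moving, then 0.4 N per mm (4.4 N at half travel, 7.2 N at the stop)
- stand: grey gauge stand, fixed, 60 x 60 x 55 mm, with an upright through hole 19 mm across in its middle; origin under its centre
- panel: sloping wooden display panel, fixed: face 160 x 220 mm (220 along y), tilted 20 degrees, low edge (-x) roughly towards the robot, face 75 mm high at its centre; origin under its centre, z up. The two plates lie on it at mid slope, side by side, 55 mm either side of the centre; which is left varies
- square_plate: square steel plate, 34 x 34 x 4 mm, fixed flat on the panel's face with a small dark centre dot; origin under its centre on the panel's face, z upright
- round_plate: round steel plate, 36 mm across and 4 mm thick, fixed flat on the panel's face with a small dark centre dot; origin under its centre on the panel's face, z upright
- square_plate_spot (a point): centre of the square plate's upper face; z points out of the sloping face (20 degrees from vertical, leaning to the low edge), x up the slope, y level
- round_plate_spot (a point): centre of the round plate's upper face; axes as for the square plate's spot
- tape_roll: clear tape roll lying flat, ring 76 mm across, 19 mm high; origin under its centre; bystander
- glue_stick: glue stick standing upright, 28 mm across, 90 mm tall, white with an orange cap; origin under its centre; bystander
- eraser: white eraser block 45 x 22 x 13 mm; origin under its centre; bystander
- stapler: blue-topped desk stapler 130 x 36 x 48 mm, long axis x; origin under its centre; bystander

How it is judged:
By the outcome, as a careful person would: the job done as asked, in the order asked, and still so for the second after the job is handed in, while the arm keeps its last pose, push and grip.
It also fails if it takes over 54 s, if anything falls off the work surface, if the arm or the gripper's body presses on something with over 40 N, if the wrist force passes 120 N, or if a joint passes its speed limit or range.

## Working session

There is one attempt and no reset: what is moved stays moved. The work goes in short steps, Python scripts to look and compute and a tool call to move; the robot and the scene stay as the last step left them, time stands still between calls to the robot, and variables do not carry over. Pictures are saved under pics/ and viewed, at most 10 in all, crops included, and the job is handed in when it is done.

Besides the shell and the picture viewer there is one more tool, called after "Request:" by a JSON object that holds its "api" and its "payload", one argument or row to a line. apply_moves: Moves the arm, as the interface text tells. Shift numbers are shares of 250 mm and turn numbers shares of 30 degrees, none past 1 either way. Its arguments: {"type":"object","properties":{"xyz":{"type":"array"},"dr":{"type":"array"},"grip":{"type":"number"},"force":{"type":"number"}},"required":["xyz","dr"]}

```bash
mkdir -p pics; ls
cat > h.py <<'E'
import numpy as np, cv2
from cell import bot
from scipy.spatial.transform import Rotation as R
def cam(f):
    h=f["image"].shape[0]; fl=h/2/np.tan(np.radians(f["fov_y"]/2))
    return fl, R.from_rotvec(np.ravel(f["rvec"])).as_matrix(), np.ravel(f["tvec"])
def px2w(f,u,v,z):
    fl,M,t=cam(f); u=np.asarray(u,float);v=np.asarray(v,float)
    p=np.stack([(u-f["cx"])/fl*z,(v-f["cy"])/fl*z,z*np.ones_like(u)],-1)
    return (p-t)@M
def cloud(f,mask):
    v,u=np.nonzero(mask&(f["z_map"]>0)); return px2w(f,u,v,f["z_map"][v,u])
def proj(f,P):
    fl,M,t=cam(f); p=np.atleast_2d(P)@M.T+t
    return p[:,:2]/p[:,2:]*fl+[f["cx"],f["cy"]]
def ray(f,u,v):
    fl,M,t=cam(f); d=np.array([(u-f["cx"])/fl,(v-f["cy"])/fl,1])@M
    return -t@M, d
def rot():
    q=bot.state()["tcp_rot"]; return R.from_quat([q[1],q[2],q[3],q[0]])
def delta(p,Rt):
    s=bot.state(); r=rot()
    return np.round(r.inv().apply(np.array(p)-s["tcp_pos"])/250,4), np.round(np.degrees((r.inv()*Rt).as_rotvec())/30,4)
E
python3 - <<'E'
from h import *
s=bot.state(); print(s, bot.tcp_to_tips)
fs={}
for c in("scene","top","wrist"):
    f=fs[c]=bot.grab_frame(c); cv2.imwrite(f"pics/{c}0.png",f["image"])
    for t in("gauge","stand","panel","square_plate","round_plate","tape_roll","glue_stick","eraser","stapler"):
        m=bot.masks_of(c,t)
        for d in m[:1]:
            P=cloud(f,d["region"])
            print(c,t,round(d["score"],2),np.round(d["centre"]),d["region"].sum(), np.round(P.min(0)) if len(P) else 0,np.round(P.max(0)) if len(P) else 0, np.round(np.median(P,0)) if len(P) else 0)
cv2.imwrite("pics/all0.png",np.hstack([cv2.resize(fs[c]["image"],(400,300)) for c in("scene","top")]))
E
```

```text
pics
{'clock': 0.0, 'qpos': array([ 1.05772310e+00,  1.81530346e-01,  1.60800942e+00, -2.25588766e-06,
        1.35382174e+00, -2.06289973e-01]), 'joint_vel': array([-1.79036467e-03, -7.92784659e-04,  1.10431830e-03,  2.31230127e-05,
       -6.17557281e-05,  1.44682670e-05]), 'joint_torque': array([ 2.18504974e-03, -4.33858716e+01, -3.41860878e+01,  7.04773958e-02,
        3.84265173e-02, -1.25394158e-04]), 'tcp_pos': array([173.36982142, 547.70750089, 259.81544915]), 'tcp_rot': array([-3.10266883e-04,  1.52790509e-01,  9.88258204e-01, -8.28220307e-04]), 'contact_force': array([ 0.63666504, -0.35730976, -0.53723003]), 'torque': array([ 0.02957315, -0.00688259, -0.02230048]), 'finger_force': 0.0, 'grip_width': 1.0025097244006993} 22.0
scene gauge 0.93 [320. 136.] 380 [252. 241.  -5.] [470. 470. 163.] [462. 252. 115.]
scene stand 0.84 [319. 161.] 592 [382. 218.  -3.] [494. 349.  62.] [474. 242.  36.]
scene panel 0.78 [214. 238.] 5323 [ 422. -288.   -3.] [670. -28. 105.] [ 617. -182.   62.]
scene square_plate 0.48 [237. 218.] 107 [ 552. -129.   64.] [599. -88.  86.] [ 581. -110.   80.]

[... 467 characters left out ...]
124. 218.] 596 [414. 221.  -2.] [487. 291.  70.] [451. 243.  55.]
top panel 0.88 [305. 167.] 6772 [ 458. -300.   -5.] [683. -38. 108.] [ 560. -162.   75.]
top square_plate 0.65 [388. 229.] 1114 [ 343. -400.   -5.] [ 473. -328.   53.] [ 408. -351.   46.]
top round_plate 0.74 [328. 170.] 219 [ 530. -231.   68.] [ 566. -197.   88.] [ 548. -214.   79.]
top tape_roll 0.74 [173. 178.] 504 [479.  98.  -6.] [555. 175.  25.] [516. 138.  19.]
top glue_stick 0.54 [138. 138.] 222 [617. 200.  -4.] [643. 226.  98.] [627. 208.  87.]
top eraser 0.61 [201. 226.] 173 [405.  72.  -2.] [447. 101.  20.] [426.  87.  14.]
top stapler 0.58 [388. 228.] 1122 [ 338. -392.   -5.] [ 473. -328.   53.] [ 408. -350.   46.]
```

View pics/all0.png

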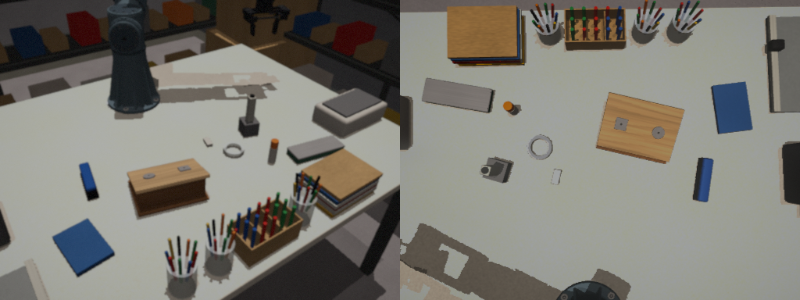

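Run:
```python
from h import *
f=bot.grab_frame("top"); fl,M,t=cam(f); print("cam",-t@M, fl)
# panel plane
d=bot.masks_of("top","panel")[0]; m=cv2.erode(d["region"].astype(np.uint8),np.ones((9,9)))>0
P=cloud(f,m); P=P[P[:,2]>40]
c=np.median(P,0)
for _ in range(8):
    A=np.c_[P[:,:2]-c[:2],np.ones(len(P))]; k=np.linalg.lstsq(A,P[:,2],rcond=None)[0]
    r=P[:,2]-A@k; P=P[np.abs(r)<max(2*np.std(r),1.5)]
n=np.array([-k[0],-k[1],1]);n/=np.linalg.norm(n)
print("plane n",n,"tilt",np.degrees(np.arccos(n[2])),"az",np.degrees(np.arctan2(n[1],n[0])),len(P),np.std(r))
# outline
cnt=max(cv2.findContours(d["region"].astype(np.uint8),0,2)[0],key=cv2.contourArea); print("rect",cv2.minAreaRect(cnt))
for c in ("top","scene"):
    g=bot.grab_frame(c)
    for nme in("square_plate_spot","round_plate_spot","square_plate","round_plate"):
        for s in bot.spot_point(c,nme)[:2]: print(c,nme,round(s["score"],2),np.round(s["centre"],1))
    for nme in("square_plate","round_plate"):
        for s in bot.masks_of(c,nme)[:3]: print(c,nme,"mask",round(s["score"],2),np.round(s["centre"],1),s["region"].sum())
# gauge/stand top
d=bot.masks_of("top","gauge")[0]["region"]; P=cloud(f,d)
T=P[P[:,2]>145]; print("gauge top",T.mean(0),T.min(0),T.max(0),len(T)); 
S=cloud(f,bot.masks_of("top","stand")[0]["region"]);S=S[(S[:,2]>48)&(S[:,2]<62)];print("stand",np.median(S,0),S.min(0),S.max(0),cv2.minAreaRect(S[:,:2].astype(np.float32)))
i=f["image"]; 
a=cv2.resize(i[185:255,80:160],(640,560),interpolation=cv2.INTER_CUBIC);cv2.imwrite("pics/g.png",a)
b=cv2.resize(i[110:225,245:365],(600,575),interpolation=cv2.INTER_CUBIC);cv2.imwrite("pics/p.png",b)
```

```text
cam [ 448.50343312  -15.57592106 1103.807516  ] 459.397700389872
plane n [-0.33021069  0.08454117  0.94011366] tilt 19.929347189373082 az 165.63948466420956 4121 1.48485642277455
rect ((306.91461181640625, 164.4701690673828), (99.94099426269531, 75.9234619140625), 13.535856246948242)
top square_plate_spot 0.68 [280.4 159.9]
top square_plate_spot 0.47 [329.4 169.6]
top round_plate_spot 0.64 [330.1 169.3]
top square_plate 0.67 [281.3 160.6]
top round_plate 0.67 [328.5 169.5]
top square_plate mask 0.46 [282.7 159.3] 216
top round_plate mask 0.46 [326.8 171.9] 211
scene round_plate_spot 0.65 [188.2 219.9]
scene square_plate 0.52 [238.7 213.8]
scene round_plate 0.53 [189.6 221.9]
scene round_plate 0.39 [113.6 235.2]
scene square_plate mask 0.45 [239.6 215. ] 67
scene round_plate mask 0.58 [192.1 224.6] 96
gauge top [450.15472371 256.79473322 157.4030897 ] [435.20079165 244.22064866 145.91784687] [464.26853932 273.97621828 165.88864969] 172
stand [450.91264384 247.86245119  55.80625813] [414.84061143 221.2693062   48.09598204] [485.97875619 295.06419152  61.94074052] ((450.1962890625, 259.209716796875), (61.175689697265625, 60.122108459472656), 72.43363189697266)
```

View pics/g.png

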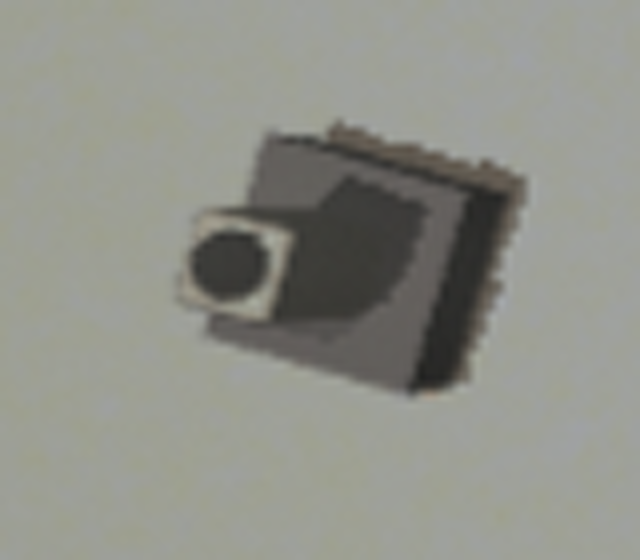

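View pics/p.png

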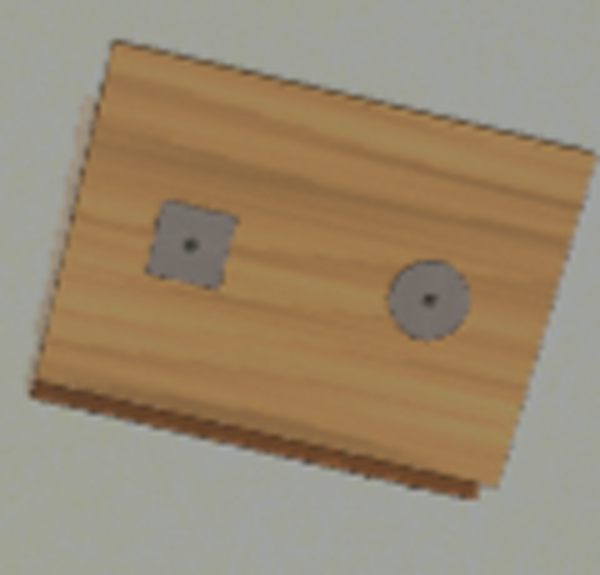

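The top crop shows the gauge button at about (108.3, 217.7), turned roughly 12-16°. The square plate is on the left with its dot at about (282.6, 158.6), and the round plate on the right with its dot at about (330.4, 169.4). Next I'll work out positions and a wrist-camera viewpoint.

Run:
```python
from h import *
f=bot.grab_frame("top"); fl,M,t=cam(f)
def atz(u,v,z):
    o,d=ray(f,u,v); return o+d*(z-o[2])/d[2]
print("button",atz(80+228.5/8-.5,185+264.5/8-.5,161))
for c in [(198,208),(298,230),(280,320),(180,300)]: print(" bt",atz(80+c[0]/8-.5,185+c[1]/8-.5,155)[:2])
for c in [(270,132),(468,188),(410,390),(205,335)]: print(" st",atz(80+c[0]/8-.5,185+c[1]/8-.5,55)[:2])
for nme,(a,b) in {"sq":(190.5,245.5),"rd":(429.5,299.5)}.items(): print(nme,atz(245+a/5-.5,110+b/5-.5,79.3))
for n,z in (("top face corners z",0),):
    for (a,b,zz) in [(113,41,102.4),(596,152,102.4),(32,385,47.6),(478,490,47.6)]: print(" pc",atz(245+a/5-.5,110+b/5-.5,zz)[:2])
w=bot.grab_frame("wrist"); fw,Mw,tw=cam(w); s=bot.state(); r=rot()
print("wrist cam in tool",r.inv().apply(-tw@Mw-s["tcp_pos"]),"axis in tool",r.inv().apply(Mw[2]),r.inv().apply(Mw[0]),fw)
```

```text
button [450.72066048 259.35873546 161.        ]
 bt [465.39317965 268.77352014]
 bt [459.15602128 243.30596462]
 bt [436.22231247 248.09897983]
 bt [441.94412058 273.53604028]
 st [488.26761451 278.25253615]
 st [471.07039758 222.45666349]
 st [414.27371247 239.44713478]
 st [431.19511797 297.04349649]
sq [ 573.85874301 -107.36680593   79.3       ]
rd [ 547.20052896 -214.18940249   79.3       ]
 pc [662.25248295 -73.56270704]
 pc [ 608.64753352 -285.47655253]
 pc [514.72057716 -35.34736295]
 pc [ 461.59335776 -239.93433527]
wrist cam in tool [  73.09587072    0.97782773 -124.1582275 ] axis in tool [-2.83176585e-01 -2.27250011e-04  9.59067761e-01] [9.74351538e-04 9.99999388e-01 5.24638022e-04] 282.7228668894215
```

```bash
cat >> h.py <<'E'
def down(az): # tool z down, tool y at azimuth az (deg)
    a=np.radians(az); y=np.array([np.cos(a),np.sin(a),0]); z=np.array([0,0,-1.]); return R.from_matrix(np.c_[np.cross(y,z),y,z])
E
python3 - <<'E'
from h import *
print(delta([450.6,259.4,300],down(76)))
E
```

```text
(array([-1.405 , -0.7666, -0.1572]), array([ 0.    , -0.    , -0.1193]))
```

Request:
{"api": "apply_moves", "payload": {
  "xyz": [
    [-0.2,-0.11,-0.03],
    [-0.38,-0.21,-0.06],
    [-0.56,-0.31,-0.09],
    [-0.74,-0.41,-0.12],
    [-0.9,-0.49,-0.15],
    [-0.9,-0.49,-0.15]
  ],
  "dr": [
    [0,0,0],
    [0,0,0],
    [0,0,0],
    [0,0,0],
    [0,0,0],
    [0,0,0]
  ],
  "grip": 1
}}

```text
clock: 3.1
tcp_pos: [354.6, 360.6, 299.5]
tcp_rot: [0.001, 0.155, 0.988, 0.0]
contact_force: [-0.8, 0.6, 0.7]
grip_width: 1.001
finger_force: 0.0
```

Request:
{"api": "apply_moves", "payload": {
  "xyz": [
    [-0.17,-0.09,0],
    [-0.33,-0.18,0],
    [-0.5,-0.275,-0.006],
    [-0.5,-0.275,-0.006],
    [-0.5,-0.275,-0.006]
  ],
  "dr": [
    [0,0,-0.12],
    [0,0,-0.12],
    [0,0,-0.12],
    [0,0,-0.12],
    [0,0,-0.12]
  ]
}}

```text
clock: 3.6
tcp_pos: [449.7, 259.9, 299.4]
tcp_rot: [-0.0, 0.123, 0.992, 0.0]
contact_force: [-0.1, 0.8, 0.5]
grip_width: 1.0
finger_force: 0.0
```

Run:
```python
from h import *
s=bot.state(); print(s["clock"],s["tcp_pos"],s["contact_force"])
f=bot.grab_frame("wrist"); d=bot.masks_of("wrist","gauge")
for x in d[:2]: print(x["score"],x["centre"])
P=cloud(f,d[0]["region"]); T=P[(P[:,2]>150)&(P[:,2]<158)]
print(len(T),T.mean(0),cv2.minAreaRect(T[:,:2].astype(np.float32)))
T=P[(P[:,2]>158)]; print(len(T),T.mean(0), cv2.minAreaRect(T[:,:2].astype(np.float32)))
u,v=np.round(proj(f,[450.6,259.4,155])[0]).astype(int); print(u,v)
u0,v0=max(u-60,0),max(v-60,0); cv2.imwrite("pics/w1.png",cv2.resize(f["image"][v0:v0+120,u0:u0+120],(600,600),interpolation=cv2.INTER_CUBIC)); print(u0,v0)
```

```text
3.6 [449.69969114 259.89893253 299.43099493] [-0.08512239  0.81130273  0.4651493 ]
0.62 [256.8, 182.5]
385 [448.80730536 260.86825026 154.65709455] ((451.1701354980469, 260.4469909667969), (25.744707107543945, 25.529842376708984), 73.87267303466797)
273 [451.09192484 260.27397026 161.35071956] ((451.5194091796875, 260.13116455078125), (16.464216232299805, 17.76226043701172), 75.96360778808594)
257 190
197 130
```

View pics/w1.png

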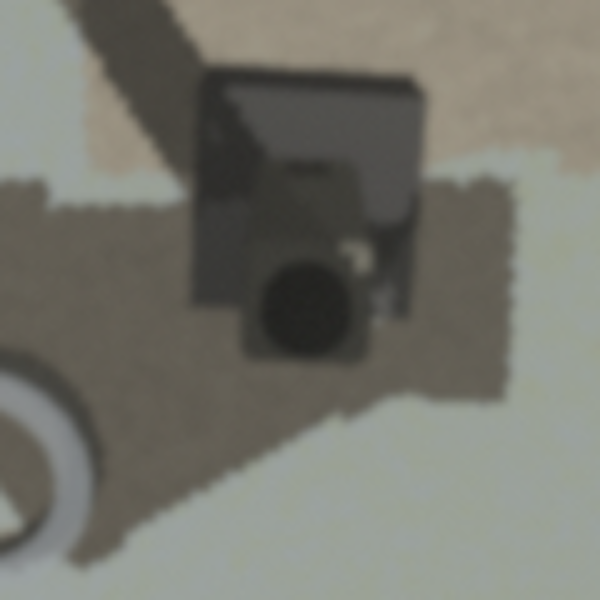

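Request:
{"api": "apply_moves", "payload": {
  "xyz": [
    [-0.004,0,0.1],
    [-0.004,0,0.25],
    [-0.004,0,0.4],
    [-0.004,0,0.52],
    [-0.004,0,0.62],
    [-0.004,0,0.685],
    [-0.004,0,0.685],
    [-0.004,0,0.685]
  ],
  "dr": [
    [0,0,0],
    [0,0,0],
    [0,0,0],
    [0,0,0],
    [0,0,0],
    [0,0,0],
    [0,0,0],
    [0,0,0]
  ]
}}

```text
clock: 4.5
tcp_pos: [449.8, 261.1, 128.8]
tcp_rot: [-0.0, 0.121, 0.993, 0.0]
contact_force: [0.5, -0.2, -0.6]
grip_width: 0.996
finger_force: 0.0
```

Request:
{"api": "apply_moves", "payload": {
  "xyz": [
    [0,0,0],
    [0,0,0],
    [0,0,0],
    [0,0,0],
    [0,0,0],
    [0,0,0],
    [0,0,0],
    [0,0,0],
    [0,0,0],
    [0,0,0]
  ],
  "dr": [
    [0,0,0],
    [0,0,0],
    [0,0,0],
    [0,0,0],
    [0,0,0],
    [0,0,0],
    [0,0,0],
    [0,0,0],
    [0,0,0],
    [0,0,0]
  ],
  "grip": -1,
  "force": 25
}}

```text
clock: 5.5
tcp_pos: [450.5, 259.9, 128.4]
tcp_rot: [-0.0, 0.122, 0.993, -0.0]
contact_force: [0.5, -0.3, -0.6]
grip_width: 0.296
finger_force: 24.5
```

Request:
{"api": "apply_moves", "payload": {
  "xyz": [
    [0,0,-0.05],
    [0,0,-0.15],
    [0,0,-0.3],
    [0,0,-0.45],
    [0,0,-0.6],
    [0,0,-0.65],
    [0,0,-0.65]
  ],
  "dr": [
    [0,0,0],
    [0,0,0],
    [0,0,0],
    [0,0,0],
    [0,0,0],
    [0,0,0],
    [0,0,0]
  ]
}}

```text
clock: 6.2
tcp_pos: [451.4, 260.2, 293.1]
tcp_rot: [0.002, 0.122, 0.993, 0.001]
contact_force: [1.0, -0.2, -2.2]
grip_width: 0.297
finger_force: 24.5
```

```bash
cat >> h.py <<'E'
AZ=np.radians(76-90) # panel x azimuth
px=np.array([np.cos(AZ),np.sin(AZ),0]); t20=np.radians(20)
ux=px*np.cos(t20)+np.array([0,0,np.sin(t20)]); n=np.array([0,0,np.cos(t20)])-px*np.sin(t20); uy=np.cross(n,ux)
# tool: z=-n, y=panel y (level)
RP=R.from_matrix(np.c_[np.cross(uy,-n),uy,-n])
SQ=np.array([573.86,-107.37,79.3]); RD=np.array([547.2,-214.19,79.3]); L=113.4
def tgt(spot,h): return spot+n*(L+h)
E
python3 - <<'E'
from h import *
s=bot.state(); print(s["clock"],s["tcp_pos"],s["contact_force"],s["grip_width"])
print(n,ux,uy)
print(tgt(SQ,60)); print(delta(tgt(SQ,60),RP))
E
```

```text
6.2 [451.3853583  260.23242185 293.11018515] [ 1.03679558 -0.15072516 -2.24354766] 0.2967555375616531
[-0.33186068  0.08274216  0.93969262] [ 0.91177973 -0.22733222  0.34202014] [ 2.41921896e-01  9.70295726e-01 -1.38777878e-17]
[516.3153575  -93.02250921 242.24270044]
(array([-0.5925, -1.3089,  0.2027]), array([ 0.0045, -0.6594,  0.    ]))
```

Request:
{"api": "apply_moves", "payload": {
  "xyz": [
    [-0.04,-0.1,0],
    [-0.12,-0.25,0],
    [-0.2,-0.42,0],
    [-0.28,-0.59,0],
    [-0.36,-0.76,0],
    [-0.43,-0.9,0],
    [-0.43,-0.9,0]
  ],
  "dr": [
    [0,0,0],
    [0,0,0],
    [0,0,0],
    [0,-0.15,0],
    [0,-0.3,0],
    [0,-0.45,0],
    [0,-0.45,0]
  ]
}}

```text
clock: 6.9
tcp_pos: [498.9, 12.2, 287.8]
tcp_rot: [0.115, 0.123, 0.986, -0.015]
contact_force: [-0.1, 0.2, -2.2]
grip_width: 0.302
finger_force: 24.5
```

Run:
```python
from h import *
print(delta(tgt(SQ,60),RP))
```

```text
(array([-0.1243, -0.3904,  0.2175]), array([-0.0054, -0.2214, -0.007 ]))
```

Request:
{"api": "apply_moves", "payload": {
  "xyz": [
    [-0.05,-0.14,0.06],
    [-0.1,-0.28,0.14],
    [-0.124,-0.36,0.2],
    [-0.124,-0.39,0.217],
    [-0.124,-0.39,0.217],
    [-0.124,-0.39,0.217],
    [-0.124,-0.39,0.217]
  ],
  "dr": [
    [0,-0.1,0],
    [0,-0.2,0],
    [0,-0.22,0],
    [0,-0.22,0],
    [0,-0.22,0],
    [0,-0.22,0],
    [0,-0.22,0]
  ]
}}

```text
clock: 7.6
tcp_pos: [518.8, -88.2, 245.9]
tcp_rot: [0.173, 0.119, 0.977, -0.021]
contact_force: [1.0, -0.1, -1.3]
grip_width: 0.297
finger_force: 24.5
```

Run:
```python
from h import *
s=bot.state(); print(s["clock"],s["tcp_pos"],s["contact_force"],s["grip_width"])
print(delta(tgt(SQ,60),RP), "tool z",rot().apply([0,0,1]), -n)
foot=s["tcp_pos"]+rot().apply([0,0,L]); print("foot",foot)
ims=[]
for c in("wrist","top","scene"):
    f=bot.grab_frame(c); print(c,"foot px",proj(f,foot),"sq px",proj(f,SQ),"rd px",proj(f,RD))
    for q in("gauge_foot","square_plate_spot","round_plate_spot"):
        for x in bot.spot_point(c,q)[:1]: print("  ",q,x["score"],x["centre"])
    m=bot.masks_of(c,"gauge")
    if m:
        P=cloud(f,m[0]["region"]); Q=rot().inv().apply(P-s["tcp_pos"]); print("   gauge cloud tool",len(Q),np.median(Q,0),np.percentile(Q,[5,95],axis=0).round(1))
    cv2.imwrite(f"pics/{c}2.png",f["image"])
    ims.append(f)
w=ims[0]["image"]; 
g=ims[1]; u,v=proj(g,SQ)[0].astype(int); a=cv2.resize(g["image"][v-40:v+40,u-30:u+70],(500,400),interpolation=cv2.INTER_CUBIC)
cv2.imwrite("pics/c2.png",cv2.resize(w,(768,576)))
```

```text
7.6 [518.79899242 -88.22486866 245.94404222] [ 0.98046687 -0.07048063 -1.28836013] 0.29674225283649336
(array([ 0.0098, -0.021 ,  0.0122]), array([0.0017, 0.0041, 0.0031])) tool z [ 0.3340254  -0.08238095 -0.93895709] [ 0.33186068 -0.08274216 -0.93969262]
foot [556.67747265 -97.56686795 139.46630847]
wrist foot px [[256.64431169 198.14015084]] sq px [[251.92372917 178.680457  ]] rd px [[150.88326952 178.40463586]]
   gauge_foot 0.43 [257.0, 196.6]
   square_plate_spot 0.7 [251.8, 178.2]
   round_plate_spot 0.7 [151.0, 176.5]
   gauge cloud tool 5195 [ 11.95679453   1.09253131 -11.21229446] [[ -8.1 -10.1 -33.1]
 [ 12.7  12.2  63. ]]
top foot px [[280.64046232 163.27111502]] sq px [[282.60140559 158.59941267]] rd px [[330.40027262 169.40022882]]
   square_plate_spot 0.44 [281.4, 157.2]
   round_plate_spot 0.62 [331.8, 168.3]
   gauge cloud tool 111 [-13.14907715   0.71715241  39.50086889] [[-13.9 -11.    5.6]
 [ -2.3  11.1 111.5]]
scene foot px [[234.18848548 188.36055749]] sq px [[234.80549655 213.38426615]] rd px [[189.75397123 223.41716626]]
   gauge_foot 0.65 [232.6, 190.8]
   square_plate_spot 0.44 [233.4, 212.6]
   round_plate_spot 0.44 [188.9, 222.8]
   gauge cloud tool 608 [-13.74250934  -2.97705398  29.28074512] [[-17.5 -14.  -25.9]
 [ -3.5   9.2  98.7]]
```

View pics/c2.png

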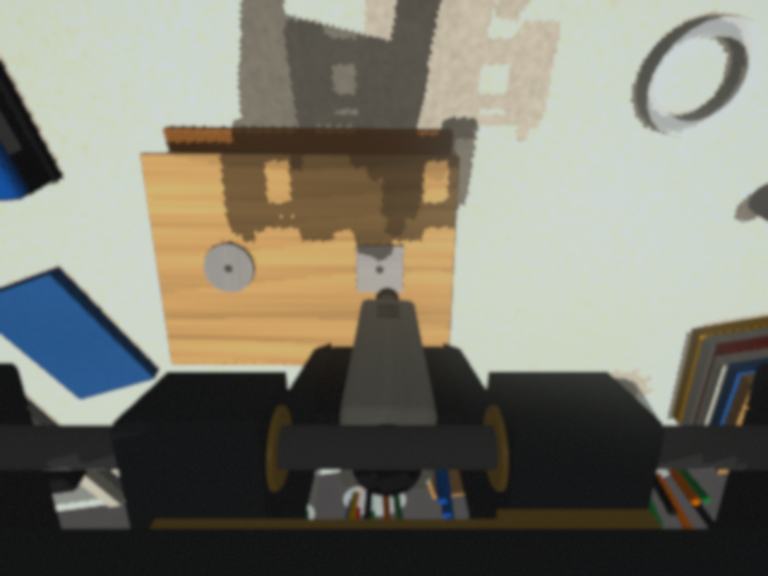

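Wrist view: the square plate's dot is at (252.7, 179.3) and the round plate's at (152, 178.3), within about 1 px of the predictions. The gauge is straight in the pads with its foot near (257.5, 198). I'll refine the dots and approach.

```bash
cat >> h.py <<'E'
def dot(f,P,r=4):
    g=f["image"].astype(float).mean(2); u,v=np.round(proj(f,P)[0]).astype(int)
    w=g[v-r:v+r+1,u-r:u+r+1]; wt=np.clip(np.percentile(w,60)-8-w,0,None); yy,xx=np.mgrid[v-r:v+r+1,u-r:u+r+1]
    return (wt*xx).sum()/wt.sum(),(wt*yy).sum()/wt.sum(),w.min()
def onplane(f,u,v):
    o,d=ray(f,u,v); P0=(SQ+RD)/2; return o+d*(n@(P0-o))/(n@d)
E
python3 - <<'E'
from h import *
for c in("wrist","top"):
    f=bot.grab_frame(c)
    for nm,P in(("sq",SQ),("rd",RD)):
        a=dot(f,P); print(c,nm,np.round(a,1),onplane(f,a[0],a[1]).round(1))
    m=bot.masks_of(c,"panel")[0]["region"]; Q=cloud(f,cv2.erode(m.astype(np.uint8),np.ones((5,5)))>0)
    h=(Q-(SQ+RD)/2)@n; h=h[np.abs(h+4)<6]; print(" panel face height rel. to spot plane (expect -4):",np.median(h))
    for nm,P in(("sq",SQ),("rd",RD)):
        m=bot.masks_of(c,{"sq":"square_plate","rd":"round_plate"}[nm])
        if m: 
            h=(cloud(f,m[0]["region"])-P); ok=np.linalg.norm(h,axis=1)<14; print("  plate h",nm,np.median(h[ok]@n),ok.sum())
s=bot.state(); print(s["clock"],s["tcp_pos"],s["contact_force"],delta(tgt(SQ,10),RP))
E
```

```text
wrist sq [253.9 179.7  90. ] [ 574.7 -106.7   79.6]
wrist rd [153.  179.   79.7] [ 547.6 -213.3   79.3]
 panel face height rel. to spot plane (expect -4): -4.197562103645939
  plate h sq -0.27497811777435666 501
  plate h rd 0.025742152307923566 506
top sq [281.9 161.2  44. ] [ 568.4 -105.9   77.2]
top rd [330.4 169.6  66.3] [ 546.8 -214.2   79.2]
 panel face height rel. to spot plane (expect -4): -4.057694301447685
  plate h sq -0.3384341372032277 96
  plate h rd 0.026089627592462424 117
8.75 [518.45486958 -89.34610161 245.41834925] [ 0.19657151  0.18992395 -1.69663974] (array([ 0.0092, -0.0164,  0.2103]), array([0.0003, 0.0033, 0.0006]))
```

Request:
{"api": "apply_moves", "payload": {
  "xyz": [
    [0.008,-0.0146,0.05],
    [0.008,-0.0146,0.12],
    [0.008,-0.0146,0.18],
    [0.008,-0.0146,0.21],
    [0.008,-0.0146,0.21],
    [0.008,-0.0146,0.21],
    [0.008,-0.0146,0.21],
    [0.008,-0.0146,0.21]
  ],
  "dr": [
    [0,0,0],
    [0,0,0],
    [0,0,0],
    [0,0,0],
    [0,0,0],
    [0,0,0],
    [0,0,0],
    [0,0,0]
  ]
}}

```text
clock: 9.55
tcp_pos: [533.6, -96.9, 196.2]
tcp_rot: [0.174, 0.12, 0.977, -0.021]
contact_force: [-0.7, -0.2, -2.2]
grip_width: 0.295
finger_force: 24.5
```

```bash
sed -i 's/^SQ=.*/SQ=np.array([574.2,-107.0,79.4]); RD=np.array([547.4,-213.8,79.3]); L=113.4/' h.py
python3 - <<'E'
from h import *
s=bot.state(); print(s["clock"],s["tcp_pos"],s["contact_force"],delta(tgt(SQ,0),RP),"tool z",rot().apply([0,0,1]),-n)
foot=s["tcp_pos"]+rot().apply([0,0,L]); 
f=bot.grab_frame("wrist"); print("foot px",proj(f,foot),"sq",proj(f,SQ)); 
x=bot.spot_point("wrist","gauge_foot");print(x[:1])
u,v=proj(f,SQ)[0].astype(int); cv2.imwrite("pics/w3.png",cv2.resize(f["image"][v-50:v+50,u-50:u+50],(600,600),interpolation=cv2.INTER_CUBIC)); print(u-50,v-50)
E
```

```text
9.55 [533.56319395 -96.94346638 196.24653413] [-0.72343721 -0.24593235 -2.24826119] (array([0.0026, 0.0003, 0.0429]), array([-0.0002,  0.0059,  0.001 ])) tool z [ 0.33462981 -0.08356648 -0.93863706] [ 0.33186068 -0.08274216 -0.93969262]
foot px [[256.58774253 198.04444202]] sq [[256.7355918  193.55463118]]
[{'centre': [258.1, 201.5], 'score': 0.68}]
206 143
```

View pics/w3.png

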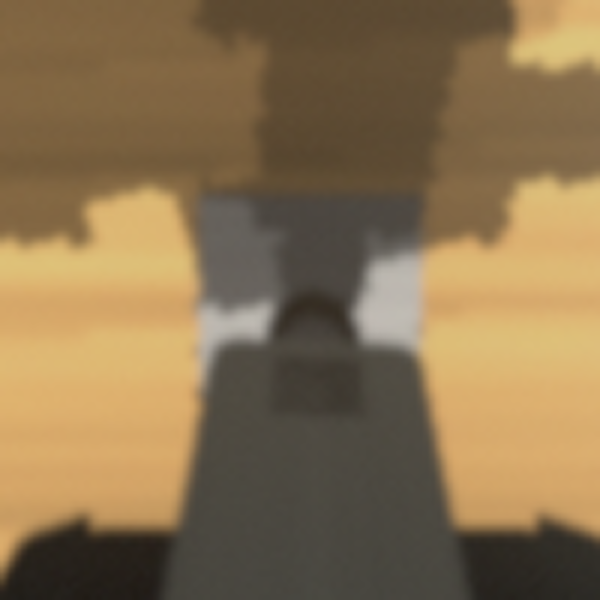

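Request:
{"api": "apply_moves", "payload": {
  "xyz": [
    [0.0026,0,0.015],
    [0.0026,0,0.03],
    [0.0026,0,0.04],
    [0.0026,0,0.05],
    [0.0026,0,0.057],
    [0.0026,0,0.057],
    [0.0026,0,0.057]
  ],
  "dr": [
    [0,0.006,0],
    [0,0.006,0],
    [0,0.006,0],
    [0,0.006,0],
    [0,0.006,0],
    [0,0.006,0],
    [0,0.006,0]
  ]
}}

```text
clock: 10.35
tcp_pos: [537.4, -97.8, 181.9]
tcp_rot: [0.172, 0.12, 0.978, -0.021]
contact_force: [-2.1, 0.4, 0.9]
grip_width: 0.293
finger_force: 24.5
```

```bash
cat > st.py <<'E'
from h import *
import sys
S=SQ if sys.argv[1]=="sq" else RD
F=[];D=[]
for i in range(4):
    bot.grab_frame("top"); s=bot.state(); F.append(s["contact_force"]@n); D.append(delta(tgt(S,0),RP)[0]*250)
print(s["clock"],"Fn",np.mean(F).round(2),np.round(F,1),"remaining to contact mm (tool)",np.mean(D,0).round(2),"rot",delta(tgt(S,0),RP)[1],"F",s["contact_force"].round(1),s["grip_width"])
E
python3 st.py sq
```

```text
10.55 Fn 1.1 [0.9 1.  1.5 1. ] remaining to contact mm (tool) [-0.62 -0.04 -4.09] rot [ 0.0004 -0.0028  0.0007] F [-1.8  0.4  0.4] 0.29417463718277187
```

Request:
{"api": "apply_moves", "payload": {
  "xyz": [
    [0,0,0.007],
    [0,0,0.0135],
    [0,0,0.0135],
    [0,0,0.0135]
  ],
  "dr": [
    [0,0,0],
    [0,0,0],
    [0,0,0],
    [0,0,0]
  ]
}}

```text
clock: 10.95
tcp_pos: [538.5, -98.1, 178.7]
tcp_rot: [0.172, 0.12, 0.978, -0.021]
contact_force: [-2.5, 1.0, 1.8]
grip_width: 0.294
finger_force: 24.5
```

```bash
python3 st.py sq
```

```text
11.15 Fn 3.25 [3.5 3.5 3.  3.1] remaining to contact mm (tool) [-0.57 -0.03 -7.52] rot [ 0.0004 -0.0028  0.0007] F [-3.3  1.8  1.9] 0.29740087038993984
```

Request:
{"api": "apply_moves", "payload": {
  "xyz": [
    [0,0,-0.002],
    [0,0,-0.002],
    [0,0,-0.002],
    [0,0,-0.002],
    [0,0,-0.002],
    [0,0,-0.002],
    [0,0,-0.002],
    [0,0,-0.002],
    [0,0,-0.002],
    [0,0,-0.002],
    [0,0,-0.002],
    [0,0,-0.002]
  ],
  "dr": [
    [0,0,0],
    [0,0,0],
    [0,0,0],
    [0,0,0],
    [0,0,0],
    [0,0,0],
    [0,0,0],
    [0,0,0],
    [0,0,0],
    [0,0,0],
    [0,0,0],
    [0,0,0]
  ]
}}

```text
clock: 12.35
tcp_pos: [538.4, -98.1, 179.2]
tcp_rot: [0.172, 0.12, 0.978, -0.021]
contact_force: [-2.8, 1.0, 2.2]
grip_width: 0.296
finger_force: 24.5
```

```bash
python3 st.py sq
python3 - <<'E'
from h import *
f=bot.grab_frame("wrist"); s=bot.state()
u,v=proj(f,SQ)[0].astype(int); cv2.imwrite("pics/w4.png",cv2.resize(f["image"][v-50:v+50,u-50:u+50],(600,600),interpolation=cv2.INTER_CUBIC)); print(u-50,v-50,proj(f,SQ),bot.spot_point("wrist","gauge_foot")[:1])
E
```

```text
12.55 Fn 2.89 [3.1 2.5 3.4 2.6] remaining to contact mm (tool) [-0.57  0.   -7.04] rot [ 0.0003 -0.0027  0.0007] F [-2.5  1.6  1.7] 0.29774432437340237
206 151 [[256.554767   201.31699955]] [{'centre': [256.1, 200.7], 'score': 0.4}]
```

View pics/w4.png

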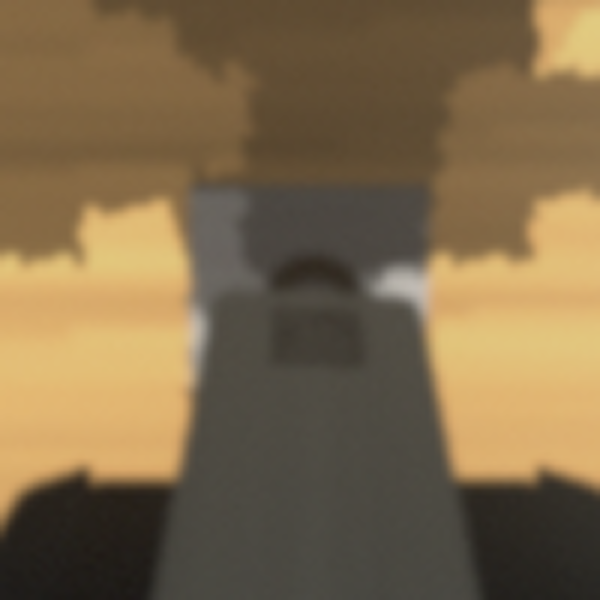

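The foot is on the plate within about 1 mm and the plunger about 7 mm in, and it has been held for over 1.5 s. Next I'll lift off and go to the round plate.

Request:
{"api": "apply_moves", "payload": {
  "xyz": [
    [0,0,-0.02],
    [0,0,-0.05],
    [0,0,-0.1],
    [0,0,-0.14],
    [0,0,-0.14],
    [0,0,-0.14]
  ],
  "dr": [
    [0,0,0],
    [0,0,0],
    [0,0,0],
    [0,0,0],
    [0,0,0],
    [0,0,0]
  ]
}}

```text
clock: 13.25
tcp_pos: [527.0, -95.3, 212.8]
tcp_rot: [0.172, 0.12, 0.977, -0.021]
contact_force: [0.2, -0.4, -2.6]
grip_width: 0.295
finger_force: 24.5
```

Run:
```python
from h import *
s=bot.state(); print(s["clock"],delta(tgt(RD,25),RP))
f=bot.grab_frame("wrist"); print(dot(f,RD),onplane(f,*dot(f,RD)[:2]))
```

```text
13.25 (array([ 0.0005, -0.44  ,  0.0145]), array([-0.0004,  0.0001,  0.0007]))
(np.float64(144.64783015922572), np.float64(189.2469559787699), np.float64(81.33333333333333)) [ 547.55488694 -213.23729877   79.32482159]
```

Request:
{"api": "apply_moves", "payload": {
  "xyz": [
    [0,-0.06,0],
    [0,-0.18,0],
    [0,-0.3,0],
    [0,-0.4,0],
    [0.0005,-0.44,0.0145],
    [0.0005,-0.44,0.0145],
    [0.0005,-0.44,0.0145],
    [0.0005,-0.44,0.0145],
    [0.0005,-0.44,0.0145]
  ],
  "dr": [
    [0,0,0],
    [0,0,0],
    [0,0,0],
    [0,0,0],
    [0,0,0],
    [0,0,0],
    [0,0,0],
    [0,0,0],
    [0,0,0]
  ]
}}

```text
clock: 14.2
tcp_pos: [501.6, -201.2, 208.6]
tcp_rot: [0.172, 0.119, 0.978, -0.021]
contact_force: [0.6, 1.2, -1.7]
grip_width: 0.294
finger_force: 24.5
```

```bash
python3 st.py rd
python3 - <<'E'
from h import *
f=bot.grab_frame("wrist"); s=bot.state()
u,v=proj(f,RD)[0].astype(int); cv2.imwrite("pics/w5.png",cv2.resize(f["image"][v-50:v+50,u-50:u+50],(600,600),interpolation=cv2.INTER_CUBIC)); print(u-50,v-50,proj(f,RD),proj(f,s["tcp_pos"]+rot().apply([0,0,L])),dot(f,RD))
E
```

```text
14.4 Fn -1.71 [-1.1 -1.8 -2.1 -1.9] remaining to contact mm (tool) [-0.38 -0.84 24.42] rot [ 0.0006 -0.0023  0.0021] F [ 0.5  0.3 -1.8] 0.29710211942636006
206 141 [[256.03784249 191.13425386]] [[256.4623007  198.09025599]] (np.float64(256.87792117195676), np.float64(193.10080223229852), np.float64(49.0))
```

View pics/w5.png

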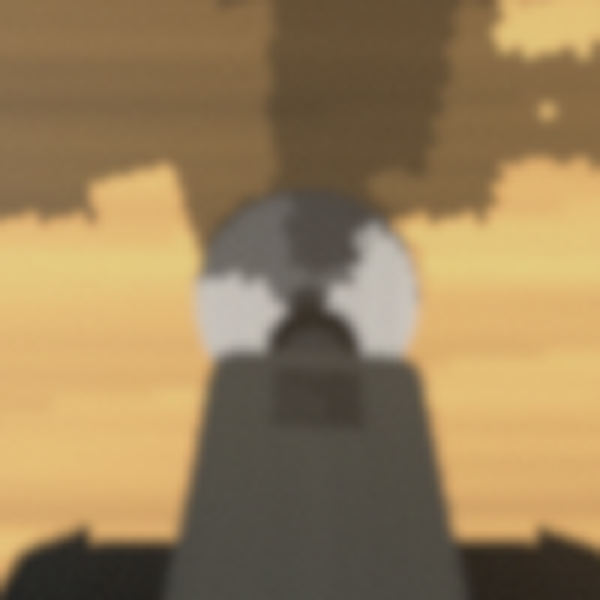

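In the wrist crop the foot is at x≈316 and the round plate's centre at x≈308, about 1.2 mm off. I'll correct that while going down.

Request:
{"api": "apply_moves", "payload": {
  "xyz": [
    [-0.001,-0.0045,0.03],
    [-0.001,-0.0045,0.06],
    [-0.001,-0.0045,0.08],
    [-0.001,-0.0045,0.092],
    [-0.001,-0.0045,0.102],
    [-0.001,-0.0045,0.112],
    [-0.001,-0.0045,0.112],
    [-0.001,-0.0045,0.112],
    [-0.001,-0.0045,0.112]
  ],
  "dr": [
    [0,0,0],
    [0,0,0],
    [0,0,0],
    [0,0,0],
    [0,0,0],
    [0,0,0],
    [0,0,0],
    [0,0,0],
    [0,0,0]
  ]
}}

```text
clock: 15.35
tcp_pos: [510.5, -205.6, 182.5]
tcp_rot: [0.172, 0.12, 0.978, -0.021]
contact_force: [-2.0, 1.1, 0.1]
grip_width: 0.297
finger_force: 24.5
```

```bash
python3 st.py rd
```

```text
15.55 Fn 1.44 [0.9 1.9 1.5 1.5] remaining to contact mm (tool) [-0.16  1.01 -3.48] rot [ 0.0001 -0.0023  0.0007] F [-1.4  1.2  1. ] 0.29551371577476787
```

Request:
{"api": "apply_moves", "payload": {
  "xyz": [
    [0,0,0.006],
    [0,0,0.013],
    [0,0,0.013],
    [0,0,0.013],
    [0,0,0.013],
    [0,0,0.013],
    [0,0,0.013],
    [0,0,0.013],
    [0,0,0.013],
    [0,0,0.013],
    [0,0,0.013]
  ],
  "dr": [
    [0,0,0],
    [0,0,0],
    [0,0,0],
    [0,0,0],
    [0,0,0],
    [0,0,0],
    [0,0,0],
    [0,0,0],
    [0,0,0],
    [0,0,0],
    [0,0,0]
  ]
}}

```text
clock: 16.65
tcp_pos: [511.6, -206.0, 179.4]
tcp_rot: [0.172, 0.12, 0.978, -0.021]
contact_force: [-2.0, 1.2, 2.5]
grip_width: 0.295
finger_force: 24.5
```

```bash
python3 st.py rd
python3 - <<'E'
from h import *
f=bot.grab_frame("wrist")
u,v=proj(f,RD)[0].astype(int); cv2.imwrite("pics/w6.png",cv2.resize(f["image"][v-50:v+50,u-50:u+50],(600,600),interpolation=cv2.INTER_CUBIC)); print(proj(f,RD))
E
```

```text
16.85 Fn 2.74 [2.1 3.  2.6 3.2] remaining to contact mm (tool) [-0.16  1.06 -6.86] rot [ 0.0001 -0.0024  0.0007] F [-2.7  1.7  2.3] 0.2954378605974564
[[257.78578126 200.76495601]]
```

View pics/w6.png

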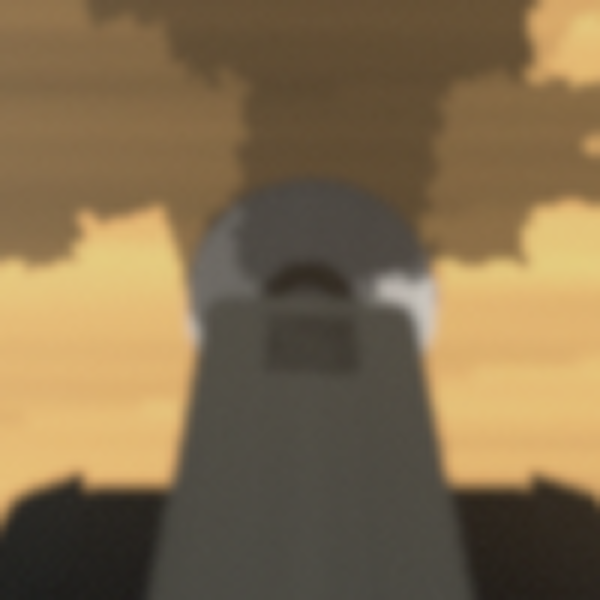

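The foot is centred on the round plate (x≈309 against 312 in the crop), about 6.9 mm in with a push of about 4.4 N. I'll hand it in.

```bash
python3 -c "
from cell import bot
print(bot.finish_job())"
```

```text
the job is handed in; nothing more can be done
None
```

The gauge was pressed on the square plate (about 7 mm in, held over 1.5 s) and then on the round plate (about 6.9 mm in, roughly 4.4 N). I handed the job in at about 17 s with the gauge still held there; the hand-in gave no verdict.

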